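Refit a guide rod of a circuit-board holder

TASK

The circuit-board holder has lost one of its two guide rods: take the loose rod from its vee rest and thread it lengthwise through the two empty bushings in the holder's cheeks, first one and then the other, until about the same length of rod sticks out beyond each cheek, as on the rod already fitted. Finish holding it: keep the rod gripped and still in that position, without letting go, so that I can tighten the thumbscrews. Leave the tin, reel, cutters and small circuit board where they are.

Things in the scene. Friction and masses are not known exactly. Their poses are not given: they have to be found in the camera images.
- rod: loose straight round aluminium guide rod, 10 mm diameter, 260 mm long overall, both ends rounded to a half ball and alike, about 60 g. Origin at the middle of the rod on its axis; its own y axis runs along the rod. It starts level in the vee rest, axis 36 mm above the bench.
- rod_end_a (a point): tip of the rod on its +y side, 130 mm from the middle
- rod_end_b (a point): tip of the rod on its -y side, 130 mm from the middle
- rest: black plastic vee rest, fixed to the bench: base 56 x 142 x 8 mm and two 14 mm thick vee-notched uprights, 120 mm apart between centres, their tops 42 mm above the bench. Origin at the centre of the underside; y runs along the rod. The rod is free to lift straight up; it overhangs the uprights by about 63 mm at each end (the rod can lie up to 10 mm off the middle), with free space under the overhangs.
- holder: circuit-board holder fixed to the bench: two upright blue cheeks on dark feet, 22 mm thick in y, 144 mm wide in x, centred at y = +50 and -50 mm, tops 112 mm above the bench. Each cheek has two flanged brass bushings along y, 90 mm high: empty ones at x = +50 mm (the side away from the robot) and ones with a rod in them at x = -50 mm. Black thumbscrews reach x = +91 and -91 mm. Origin at the centre of the underside; y along the bores, z up.
- bore_mid (a point): point on the common axis of the two empty bushings, midway between the cheeks (x = +50, z = 90 mm in the holder's frame); axes as the holder's. Each bushing is 28 mm long (128 mm over the outer ends of both, 72 mm clear between them), bore 13 mm, countersunk to 22 mm wide over 5 mm at both of its mouths.
- mouth_left (a point): centre of the outer mouth of the empty bushing in the +y cheek, 64 mm from bore_mid along the holder's +y
- mouth_right (a point): centre of the outer mouth of the empty bushing in the -y cheek, 64 mm from bore_mid along the holder's -y
- fitted_mid (a point): middle of the rod that is already fixed in the holder (x = -50, z = 90 mm in the holder's frame): 260 x 10 mm like the loose one, 66 mm showing beyond the bushings at each side; two small black board jaws sit on it between the cheeks, tops 119 mm above the bench.
- tin: round steel tip-cleaner tin with brass wool, 66 mm diameter, 30 mm high, loose; origin at the centre of its underside. Bystander.
- reel: black solder reel standing on its flange, 60 mm diameter, 44 mm high, loose; origin at the centre of its underside. Bystander.
- cutters: side cutters with two handles lying flat, about 145 x 60 x 15 mm, loose; origin under the pivot end, handles to -x. Bystander.
- board: small populated circuit board, 50 x 75 mm, 15 mm high with its parts, loose; origin at the centre of its underside. Bystander.
Mind the look-alikes: they are no part of the job. There is more than one size of the rest; the one meant has the size given above.

How it is judged:
By the outcome, as a careful person would: the job done as asked, in the order asked, and still so for the second after the job is handed in, while the arm keeps its last pose, push and grip.
It also fails if it takes over 56 s, if anything falls off the work surface, if the arm or the gripper's body presses on something with over 40 N, if the wrist force passes 120 N, or if a joint passes its speed limit or range.

ROBOT

A 6-joint arm with a two-finger parallel gripper is mounted at the origin on the work surface. World frame = base frame: x ahead of the robot, y to its left, z up, the work surface at z = 0. Lengths are in m, angles in rad, forces in N, time in s.
With the tool pointing down it reaches from about 0.375 to 0.9 m from the base axis. Payload 3.1 kg.
Tool frame: the origin (TCP) lies at the very end of the fingers, on their centre line; the grasp point (between the pads) lies 19 mm behind it; z points along the fingers, y is the line along which they close (so a half turn about z gives the same grasp; the last joint's range is limited). The gripper opens to 87 mm and grips with 3 to 60 N. Pads are 19 mm wide; open, the fingers measure 117 mm over their backs; the gripper's body (75 mm by 190 mm) begins 51 mm behind the grasp point.
Start: joints at [1.079, 0.527, 1.433, -0, 1.181, -0.178], TCP at [0.192, 0.595, 0.223] pointing down, gripper open.
Joint ranges: [-3.08, 3.08], [-0.75, 2.2], [0.22, 2.44], [-1.43, 4.57], [0, 2.65], [-2.85, 2.85]. Speed limits (rad/s): [2.79, 2.79, 3.14, 3.14, 3.14, 3.14].

INTERFACE

Orientations are given as a unit quaternion [x, y, z, w].
In Python, from rig import status, viewer, robot gives the robot as it stands.
- The arm moves only by the tool arm_command, never from a script. Its arguments are lists of equal length, an entry for each row: "delta_rot": the turn, a rotation vector about the tool's x, y, z in degrees, a list of three; "delta_pos": the shift along the tool's x, y, z in m, a list of three; "gripper": the closure, from -1 (fully open) to 1 (shut). In form: {"delta_rot": [[rx, ry, rz], ...], "delta_pos": [[dx, dy, dz], ...], "gripper": [gripper, ...]}. A call has 1 to 12 rows; each row is the pose to reach, as a shift and turn from the pose commanded when the call began, along the tool's axes at that moment; what a row does not reach only later rows make up. A row lasts 1/12 s, in which the tool goes at most 41.7 mm and 7.16 degrees, less where a joint would pass 70% of its speed; a pose out of reach is approached as far as the arm can. A call with a gripper value outside its range is refused whole. The fingers move at their own pace and stop on an object; "grip_force" is the grip in N (left out, the last holds). Time passes only in rows, so rows that repeat a pose let the fingers close. It gives the time, the measured TCP pose, the force, the opening and the grip force at its end, in the units of the state.
- status.get_obs(): the state, without advancing time (a new reading comes with each control period).
- viewer.camera(name): name is "scene" or "top"; returns a dict with "pixels" (420x560x3 uint8, blue, green, red), "fx", "fy", "cx", "cy" (pixels), "pose" (4x4, takes a point from camera to world coordinates). Camera axes: x right, y down, z forward; pixel columns grow to the right and rows downward; lengths in m; the calibration is good to about 2 mm. A picture is of the moment at which its call begins. There is no depth.
- robot.hand_in(): hands the job in; it is judged then, once.
The state is a dict: "time": time; "q": joint angles; "joint_velocities": joint speeds; "joint_torque": joint torques, N m; "position": TCP position; "tool_rot": TCP orientation; "ft_force": force on the tool from outside, world axes, zero at the start; "moment": the same for the moment, N m; "grip_width": finger opening in m; "grip_force": force on a finger pad.
Only numpy, scipy, OpenCV 4.12 (cv2) and the standard library are available. Lean on these libraries where they do the work, as an engineer would, in place of code of your own. Each camera call takes 0.05 s, during which the arm holds its last target. There are 200 camera calls.

## Working session

There is one attempt and no reset: what is moved stays moved. The work goes in short steps, Python scripts to look and compute and a tool call to move; the robot and the scene stay as the last step left them, time stands still between calls to the robot, and variables do not carry over. Pictures are saved under pics/ and viewed, at most 10 in all, crops included, and the job is handed in when it is done.

Besides the shell and the picture viewer there is one more tool, called after "Call:" by a JSON object that holds its "op" and its "data", one argument or row to a line. arm_command: Moves the arm, as the interface text tells. Its arguments: {"type":"object","properties":{"delta_rot":{"type":"array","items":{"type":"array","items":{"type":"number"}}},"delta_pos":{"type":"array","items":{"type":"array","items":{"type":"number"}}},"gripper":{"type":"array","items":{"type":"number"}},"grip_force":{"type":"number"}},"required":["delta_rot","delta_pos","gripper"]}

```bash
mkdir -p pics; cat > h.py <<'E'
import numpy as np, cv2
from rig import status, viewer, robot
def cam(n):
    d=viewer.camera(n); d['P']=np.array(d['pose']); return d
def proj(d,p):
    q=np.linalg.inv(d['P'])@np.r_[p,1]; return np.array([d['fx']*q[0]/q[2]+d['cx'],d['fy']*q[1]/q[2]+d['cy']])
def onz(d,u,v,z):
    r=d['P'][:3,:3]@np.array([(u-d['cx'])/d['fx'],(v-d['cy'])/d['fy'],1]); o=d['P'][:3,3]
    return o+r*(z-o[2])/r[2]
E
python3 - <<'E'
from h import *
for n in('scene','top'):
    d=cam(n); cv2.imwrite(f'pics/{n}0.png',d['pixels']); print(n,d['fx'],d['cx'],d['cy'],d['P'].round(3).tolist())
print(status.get_obs())
E
```

```text
scene 497.0084129805679 274.0919032072288 210.08158215753733 [[0.286, 0.81, -0.511, 1.089], [0.958, -0.241, 0.154, -0.148], [0.002, -0.534, -0.845, 0.966], [0.0, 0.0, 0.0, 1.0]]
top 514.8521523983125 286.0467913369289 208.26898693439634 [[0.017, -0.993, 0.114, 0.422], [-1.0, -0.018, -0.013, 0.024], [0.015, -0.114, -0.993, 1.097], [0.0, 0.0, 0.0, 1.0]]
{'time': 0.1, 'q': array([ 1.07953164e+00,  5.28406873e-01,  1.43379700e+00, -4.85256488e-05,
        1.18136289e+00, -1.78487513e-01]), 'joint_velocities': array([-0.00053903, -0.00140596, -0.00390038, -0.000962  , -0.0005066 ,
       -0.0004819 ]), 'joint_torque': array([-5.10446553e-04, -4.40986741e+01, -1.77150249e+01,  6.35060482e-02,
        5.34101960e-02, -3.72834188e-05]), 'position': array([0.1919729 , 0.59408797, 0.22164152]), 'tool_rot': array([ 1.55742694e-01,  9.87797165e-01, -9.39600710e-04, -3.03207645e-04]), 'ft_force': array([-0.0977104 , -0.61407516,  0.81354917]), 'moment': array([ 0.02401026, -0.00099055, -0.00711468]), 'grip_force': 0.0, 'grip_width': 0.08727748140271044}
```

View pics/scene0.png

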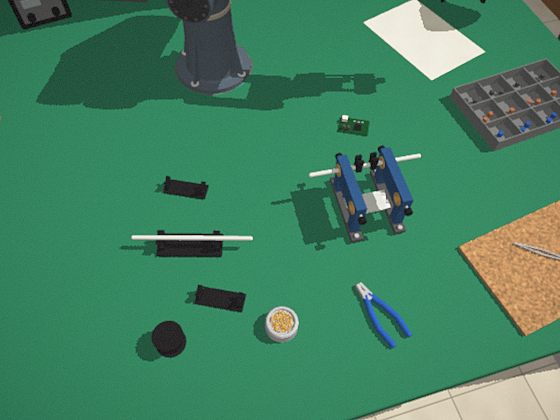

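View pics/top0.png

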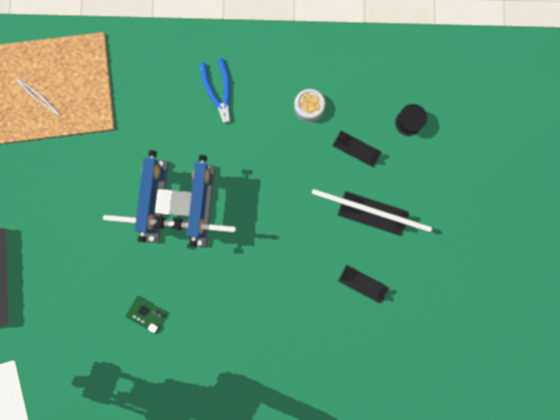

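The scene view shows the loose rod at (132,238)–(252,238) in the larger rest, between two smaller look-alike rests, and the holder at about (375,190). In the top view the rod runs (314,192)–(430,229) and the fitted rod (105,218)–(235,230). I'll measure both from their bright pixels.

```bash
cat >> h.py <<'E'
def axis(d,e0,e1,z,hw=9,thr=150):
    """fit bright rod between rough pixel ends; returns world tips at height z (ball-tip extents)"""
    g=d['pixels'].astype(int).min(2); m=np.zeros(g.shape,np.uint8)
    cv2.line(m,tuple(map(int,e0)),tuple(map(int,e1)),1,hw)
    v,u=np.nonzero((m>0)&(g>thr)); w=np.array([onz(d,a,b,z)[:2] for a,b in zip(u,v)])
    l=cv2.fitLine(w.astype(np.float32),cv2.DIST_HUBER,0,1e-4,1e-4).ravel(); t=(w-l[2:])@l[:2]
    s=np.sort(t); a,b=s[0],s[-1]
    return l[2:]+l[:2]*a,l[2:]+l[:2]*b,b-a
E
python3 - <<'E'
from h import *
for n,R,F in (('scene',((125,238),(260,238)),((305,176),(428,155))),('top',((308,190),(436,231)),((99,217),(241,231)))):
    d=cam(n)
    for nm,e,z in(('rod',R,.036),('fit',F,.09)):
        a,b,L=axis(d,*e,z)
        if a[1]>b[1]:a,b=b,a
        print(n,nm,a.round(4),b.round(4),'L',L.round(4),'mid',((a+b)/2).round(4),'yaw(deg of y axis)',np.degrees(np.arctan2(-(b-a)[0],(b-a)[1])).round(2))
E
```

```text
scene rod [ 0.5042 -0.2907] [ 0.5779 -0.0424] L 0.259 mid [ 0.541  -0.1665] yaw(deg of y axis) -16.55
scene fit [0.4923 0.1115] [0.5115 0.3693] L 0.2585 mid [0.5019 0.2404] yaw(deg of y axis) -4.26
top rod [ 0.5053 -0.2925] [ 0.5818 -0.0437] L 0.2603 mid [ 0.5435 -0.1681] yaw(deg of y axis) -17.08
top fit [0.4951 0.1093] [0.5142 0.3679] L 0.2593 mid [0.5046 0.2386] yaw(deg of y axis) -4.22
```

```bash
cat >> h.py <<'E'
from scipy.spatial.transform import Rotation as R
def goto(p,yang,p0=None,q0=None):
    """deltas from present to TCP p, tool down, tool-y at world angle yang deg"""
    o=status.get_obs(); q0=R.from_quat(o['tool_rot'] if q0 is None else q0); p0=o['position'] if p0 is None else p0
    a=np.radians(yang); y=np.array([np.cos(a),np.sin(a),0]); z=np.array([0,0,-1.]); T=R.from_matrix(np.c_[np.cross(y,z),y,z])
    print('pos',q0.inv().apply(np.array(p)-p0).round(4),'rot',(q0.inv()*T).as_rotvec(degrees=True).round(2))
E
python3 - <<'E'
from h import *
goto([.5,.1,.24],23)
goto([.5117,-.2675,.12],-16.8)
E
```

```text
pos [-0.4451 -0.3756 -0.0177] rot [-8.000e-02  2.000e-02  4.908e+01]
pos [-0.5693 -0.7215  0.1028] rot [-7.000e-02  5.000e-02  8.888e+01]
```

Call:
{"op": "arm_command", "data": {
  "delta_rot": [
    [0, 0, 49],
    [0, 0, 49],
    [0, 0, 49],
    [0, 0, 49],
    [0, 0, 49],
    [0, 0, 49],
    [0, 0, 49],
    [0, 0, 49],
    [0, 0, 49],
    [0, 0, 49],
    [0, 0, 49],
    [0, 0, 49]
  ],
  "delta_pos": [
    [-0.445, -0.376, -0.018],
    [-0.445, -0.376, -0.018],
    [-0.445, -0.376, -0.018],
    [-0.445, -0.376, -0.018],
    [-0.445, -0.376, -0.018],
    [-0.445, -0.376, -0.018],
    [-0.445, -0.376, -0.018],
    [-0.445, -0.376, -0.018],
    [-0.445, -0.376, -0.018],
    [-0.445, -0.376, -0.018],
    [-0.445, -0.376, -0.018],
    [-0.445, -0.376, -0.018]
  ],
  "gripper": [-1, -1, -1, -1, -1, -1, -1, -1, -1, -1, -1, -1],
  "grip_force": 60
}}

```text
time: 1.2
position: [0.4569, 0.1684, 0.2381]
tool_rot: [0.551, 0.834, 0.0, 0.0]
ft_force: [0.3, -0.4, -0.6]
grip_width: 0.0868
grip_force: 0.0
```

```bash
python3 - <<'E'
from h import *
print(status.get_obs()['position'])
goto([.5117,-.2675,.12],-16.8)
E
```

```text
[0.45686159 0.16837129 0.23814572]
pos [-0.4225 -0.1204  0.1181] rot [ 1.000e-02 -0.000e+00  3.987e+01]
```

Call:
{"op": "arm_command", "data": {
  "delta_rot": [
    [0, 0, 40],
    [0, 0, 40],
    [0, 0, 40],
    [0, 0, 40],
    [0, 0, 40],
    [0, 0, 40],
    [0, 0, 40],
    [0, 0, 40],
    [0, 0, 40],
    [0, 0, 40],
    [0, 0, 40],
    [0, 0, 40]
  ],
  "delta_pos": [
    [-0.42, -0.12, 0.115],
    [-0.42, -0.12, 0.115],
    [-0.42, -0.12, 0.115],
    [-0.42, -0.12, 0.115],
    [-0.42, -0.12, 0.115],
    [-0.42, -0.12, 0.115],
    [-0.42, -0.12, 0.115],
    [-0.42, -0.12, 0.115],
    [-0.42, -0.12, 0.115],
    [-0.42, -0.12, 0.115],
    [-0.42, -0.12, 0.115],
    [-0.42, -0.12, 0.115]
  ],
  "gripper": [-1, -1, -1, -1, -1, -1, -1, -1, -1, -1, -1, -1]
}}

```text
time: 2.2
position: [0.5118, -0.2706, 0.1215]
tool_rot: [0.805, 0.593, -0.0, 0.002]
ft_force: [0.4, 0.5, 0.7]
grip_width: 0.0869
grip_force: 0.0
```

Call:
{"op": "arm_command", "data": {
  "delta_rot": [
    [0, 0, 0],
    [0, 0, 0],
    [0, 0, 0]
  ],
  "delta_pos": [
    [0, 0, 0],
    [0, 0, 0],
    [0, 0, 0]
  ],
  "gripper": [-1, -1, -1]
}}

```text
time: 2.45
position: [0.51, -0.2616, 0.1231]
tool_rot: [0.803, 0.596, -0.0, -0.001]
ft_force: [0.7, 0.1, -0.5]
grip_width: 0.0871
grip_force: 0.0
```

```bash
python3 - <<'E'
from h import *
o=status.get_obs();print(o['position'],np.abs(o['joint_velocities']).max())
goto([.5117,-.2675,.017],-16.8)
d=cam('scene');t=cam('top')
c=lambda d,x,y:cv2.resize(d['pixels'][y:y+200,x:x+200],(400,400))
cv2.imwrite('pics/p1.png',np.hstack([c(d,80,130),c(t,300,130)]))
E
```

```text
[ 0.51004979 -0.26156946  0.12310112] 0.013625512775648297
pos [-0.0053  0.0034  0.1061] rot [-0.06 -0.04 -0.06]
```

View pics/p1.png

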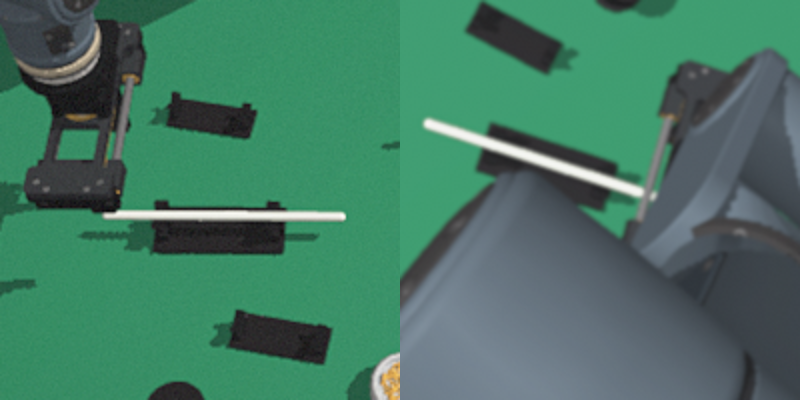

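The gripper hovers over the rod's -y end (crop pixel (105,215)), with the rod clear of it. I'll descend and close.

Call:
{"op": "arm_command", "data": {
  "delta_rot": [
    [0, 0, 0],
    [0, 0, 0],
    [0, 0, 0],
    [0, 0, 0],
    [0, 0, 0],
    [0, 0, 0],
    [0, 0, 0]
  ],
  "delta_pos": [
    [-0.005, 0.0034, 0.03],
    [-0.005, 0.0034, 0.06],
    [-0.005, 0.0034, 0.08],
    [-0.005, 0.0034, 0.095],
    [-0.005, 0.0034, 0.106],
    [-0.005, 0.0034, 0.106],
    [-0.005, 0.0034, 0.106]
  ],
  "gripper": [-1, -1, -1, -1, -1, -1, -1]
}}

```text
time: 3.13
position: [0.5124, -0.2682, 0.0171]
tool_rot: [0.803, 0.596, -0.0, -0.0]
ft_force: [0.2, -0.3, 0.5]
grip_width: 0.0874
grip_force: 0.0
```

```bash
python3 - <<'E'
from h import *
o=status.get_obs();print(o['position'],o['ft_force'])
goto([.5117,-.2675,.017],-16.8)
E
```

```text
[ 0.51244592 -0.26824825  0.01710486] [ 0.23839845 -0.34745986  0.51972017]
pos [ 0.0005 -0.0009  0.0001] rot [-0.02 -0.01 -0.06]
```

Call:
{"op": "arm_command", "data": {
  "delta_rot": [
    [0, 0, 0],
    [0, 0, 0],
    [0, 0, 0],
    [0, 0, 0],
    [0, 0, 0],
    [0, 0, 0],
    [0, 0, 0],
    [0, 0, 0],
    [0, 0, 0],
    [0, 0, 0]
  ],
  "delta_pos": [
    [0, 0, 0],
    [0, 0, 0],
    [0, 0, 0],
    [0, 0, 0],
    [0, 0, 0],
    [0, 0, 0],
    [0, 0, 0],
    [0, 0, 0],
    [0, 0, 0],
    [0, 0, 0]
  ],
  "gripper": [0.5, 0.5, 0.5, 0.6, 0.6, 0.7, 0.7, 0.75, 0.75, 0.75],
  "grip_force": 10
}}

```text
time: 3.97
position: [0.5122, -0.2689, 0.0169]
tool_rot: [0.803, 0.595, -0.0, -0.0]
ft_force: [-0.4, 1.0, 0.2]
grip_width: 0.0284
grip_force: 0.0
```

Call:
{"op": "arm_command", "data": {
  "delta_rot": [
    [0, 0, 0],
    [0, 0, 0],
    [0, 0, 0],
    [0, 0, 0],
    [0, 0, 0],
    [0, 0, 0],
    [0, 0, 0],
    [0, 0, 0],
    [0, 0, 0],
    [0, 0, 0],
    [0, 0, 0],
    [0, 0, 0]
  ],
  "delta_pos": [
    [0, 0, 0],
    [0, 0, 0],
    [0, 0, 0],
    [0, 0, 0],
    [0, 0, 0],
    [0, 0, 0],
    [0, 0, 0],
    [0, 0, 0],
    [0, 0, 0],
    [0, 0, 0],
    [0, 0, 0],
    [0, 0, 0]
  ],
  "gripper": [1, 1, 1, 1, 1, 1, 1, 1, 1, 1, 1, 1]
}}

```text
time: 4.97
position: [0.5126, -0.2691, 0.0171]
tool_rot: [0.803, 0.595, 0.0, 0.0]
ft_force: [2.1, 0.4, 0.8]
grip_width: 0.0097
grip_force: 10.0
```

Call:
{"op": "arm_command", "data": {
  "delta_rot": [
    [0, 0, 0],
    [0, 0, 0],
    [0, 0, 0],
    [0, 0, 0],
    [0, 0, 0],
    [0, 0, 0],
    [0, 0, 0],
    [0, 0, 0],
    [0, 0, 0],
    [0, 0, 0],
    [0, 0, 0],
    [0, 0, 0]
  ],
  "delta_pos": [
    [0, 0, 0],
    [0, 0, 0],
    [0, 0, 0],
    [0, 0, -0.005],
    [0, 0, -0.01],
    [0, 0, -0.02],
    [0, 0, -0.03],
    [0, 0, -0.04],
    [0, 0, -0.05],
    [0, 0, -0.055],
    [0, 0, -0.055],
    [0, 0, -0.055]
  ],
  "gripper": [1, 1, 1, 1, 1, 1, 1, 1, 1, 1, 1, 1],
  "grip_force": 55
}}

```text
time: 5.97
position: [0.5125, -0.269, 0.0726]
tool_rot: [0.803, 0.595, 0.0, 0.0]
ft_force: [-0.3, -0.2, -0.7]
grip_width: 0.0084
grip_force: 55.0
```

```bash
python3 - <<'E'
from h import *
b=np.array([.603,.232]); a=np.radians(4.24); u=np.array([np.sin(a),np.cos(a)])
print(status.get_obs()['position'])
g=b-u*(.105+.064+.13+.03); goto([*g,.077],-4.24)
d=cam('scene');t=cam('top')
c=lambda d,x,y:cv2.resize(d['pixels'][y:y+200,x:x+200],(400,400))
cv2.imwrite('pics/p2.png',np.hstack([c(d,80,130),c(t,300,130)]))
E
```

```text
[ 0.51246359 -0.26902791  0.07261181]
pos [ 0.1847  0.013  -0.0045] rot [  0.05   0.03 -12.68]
```

View pics/p2.png

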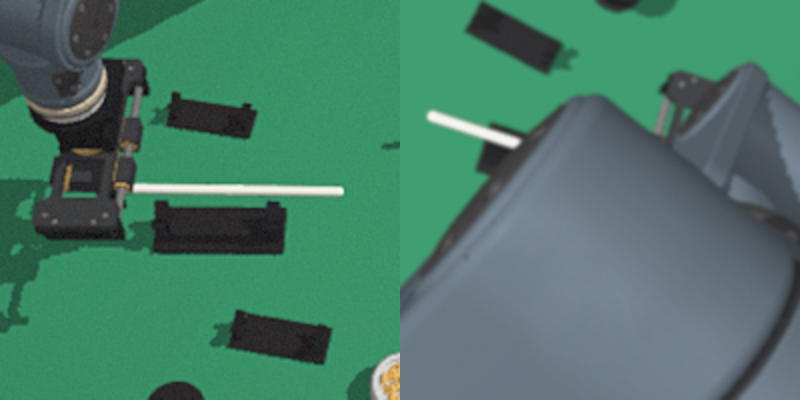

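Call:
{"op": "arm_command", "data": {
  "delta_rot": [
    [0, 0, -2],
    [0, 0, -4],
    [0, 0, -6],
    [0, 0, -8],
    [0, 0, -10],
    [0, 0, -12],
    [0, 0, -12.7],
    [0, 0, -12.7],
    [0, 0, -12.7],
    [0, 0, -12.7],
    [0, 0, -12.7],
    [0, 0, -12.7]
  ],
  "delta_pos": [
    [0.025, 0.002, 0],
    [0.05, 0.004, 0],
    [0.075, 0.006, 0],
    [0.1, 0.008, 0],
    [0.125, 0.01, 0.0],
    [0.15, 0.012, 0],
    [0.17, 0.013, 0.001],
    [0.18, 0.013, 0.001],
    [0.185, 0.013, 0.001],
    [0.185, 0.013, 0.001],
    [0.185, 0.013, 0.001],
    [0.185, 0.013, 0.001]
  ],
  "gripper": [1, 1, 1, 1, 1, 1, 1, 1, 1, 1, 1, 1]
}}

```text
time: 7.07
position: [0.5783, -0.0968, 0.0709]
tool_rot: [0.733, 0.68, -0.0, 0.0]
ft_force: [0.6, -0.3, -0.6]
grip_width: 0.0082
grip_force: 55.0
```

```bash
python3 - <<'E'
from h import *
o=status.get_obs();print(o['position'],o['tool_rot'])
d=cam('scene');t=cam('top')
b=np.array([.603,.232]); a=np.radians(4.24); u=np.array([np.sin(a),np.cos(a)])
print('pix')
for D in(d,t): print(proj(D,[*(b-.064*u),.09]),proj(D,[*(b+.064*u),.09]), proj(D,[*(o['position'][:2]+.235*u),o['position'][2]+.019]))
cv2.imwrite('pics/s3.png',d['pixels']);cv2.imwrite('pics/t3.png',t['pixels'])
c=lambda d,x,y:cv2.resize(d['pixels'][y:y+150,x:x+100],(400,600),interpolation=cv2.INTER_CUBIC)
cv2.imwrite('pics/p3.png',np.hstack([c(d,310,120),c(t,140,130)]))
E
```

```text
[ 0.57826205 -0.09683817  0.07089774] [ 7.33119189e-01  6.80100151e-01 -1.97876936e-04  1.11484514e-06]
pix
[350.7689331 207.4660184] [408.56304754 196.63597537] [336.57643847 210.00010537]
[206.68113541 176.44035048] [142.188497   170.48270284] [222.15768143 178.05774735]
```

View pics/p3.png

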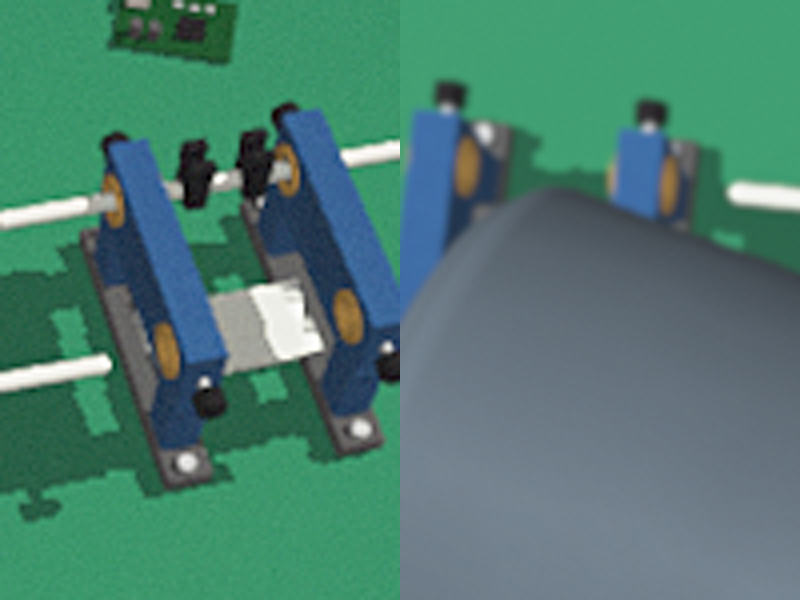

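The scene crop shows the tip at about (337,210.7) and the right bushing mouth at about (351.5,208). The top view shows the tip at (222,178) and the mouth at (207,176.5). All agree with the predictions to within 1 px. Next I'll refine the line fits to check tilt and offset.

```bash
python3 - <<'E'
from h import *
o=status.get_obs();p=o['position']
a=np.radians(4.24); u=np.array([np.sin(a),np.cos(a)]); b=np.array([.603,.232])
yt=R.from_quat(o['tool_rot']).as_matrix(); print('toolx',yt[:,0],'want',u)
for n in('scene','top'):
    d=cam(n); I=d['pixels'].astype(int); g=I.min(2)
    A=lambda s:proj(d,[*(p[:2]+s*yt[:2,0]),p[2]+.019])
    def fit(e0,e1,hw=13):
        m=np.zeros(g.shape,np.uint8); cv2.line(m,tuple(np.int32(e0)),tuple(np.int32(e1)),1,hw)
        v,uu=np.nonzero((m>0)&(g>130)); return cv2.fitLine(np.c_[uu,v].astype(np.float32),cv2.DIST_HUBER,0,.01,.01).ravel()
    def off(l,q): return l[3]+(q[0]-l[2])*l[1]/l[0]-q[1]
    s0=.03 if n=='scene' else .18
    l=fit(A(s0),A(.24))
    print(n,'rod dv (meas-pred) px:',[(s,round(off(l,A(s)),2)) for s in(s0+.01,.15,.23,.299)])
    f=np.array([.5033,.2395]); B=lambda s:proj(d,[*(f+s*u),.09])
    if 1:
        l2=fit(B(-.125),B(-.075)) if n=='scene' else None
        if l2 is not None: print(' fitted dv',[(s,round(off(l2,B(s)),2)) for s in(-.12,-.1,-.07)])
    # brass centroid
    h=cv2.cvtColor(d['pixels'],cv2.COLOR_BGR2HSV)
    for s in(-.064,.036,.064,-.036):
        q=proj(d,[*(b+s*u),.09]); x,y=np.int32(q); w=9
        S=h[y-w:y+w+1,x-w:x+w+1]; m=(S[...,0]>8)&(S[...,0]<25)&(S[...,1]>90)
        v,uu=np.nonzero(m); 
        if len(v): print(' brass',s,len(v),'meas-pred',(uu.mean()+x-w-q[0]).round(2),(v.mean()+y-w-q[1]).round(2), 'ext',uu.min()+x-w,uu.max()+x-w,v.min()+y-w,v.max()+y-w,q.round(1))
    print(' px per mm: x',((proj(d,[b[0]+.01,b[1],.09])-proj(d,[*b,.09]))/10).round(3),'z',((proj(d,[*b,.1])-proj(d,[*b,.09]))/10).round(3))
E
```

```text
toolx [ 7.52984581e-02  9.97161024e-01 -1.85560648e-04] want [0.07393444 0.9972631 ]
scene rod dv (meas-pred) px: [(0.04, np.float64(-0.79)), (0.15, np.float64(-0.24)), (0.23, np.float64(0.15)), (0.299, np.float64(0.48))]
 fitted dv [(-0.12, np.float64(-0.36)), (-0.1, np.float64(-0.33)), (-0.07, np.float64(-0.3))]
 brass -0.064 59 meas-pred 0.62 -0.16 ext 349 354 201 214 [350.8 207.5]
 brass 0.036 65 meas-pred 0.52 -0.26 ext 394 400 193 205 [396.1 199. ]
 brass 0.064 9 meas-pred -9.45 3.81 ext 399 400 197 204 [408.6 196.6]
 brass -0.036 5 meas-pred -9.55 4.93 ext 354 354 208 212 [363.6 205.1]
 px per mm: x [0.188 0.382] z [ 0.087 -0.262]
top rod dv (meas-pred) px: [(0.19, np.float64(-0.29)), (0.15, np.float64(-0.2)), (0.23, np.float64(-0.38)), (0.299, np.float64(-0.53))]
 brass -0.064 34 meas-pred 0.29 -0.56 ext 206 208 170 182 [206.7 176.4]
 brass 0.036 51 meas-pred -0.01 -0.59 ext 154 158 165 177 [156.3 171.8]
 px per mm: x [ 0.021 -0.498] z [-0.102 -0.092]
```

Relative to the bore, the tip looks about 1 mm low (slight droop), and x and yaw match. I'll pitch it up 0.4° and enter the first bushing slowly.

Call:
{"op": "arm_command", "data": {
  "delta_rot": [
    [0, 0.4, 0],
    [0, 0.4, 0],
    [0, 0.4, 0],
    [0, 0.4, 0],
    [0, 0.4, 0],
    [0, 0.4, 0],
    [0, 0.4, 0],
    [0, 0.4, 0],
    [0, 0.4, 0],
    [0, 0.4, 0],
    [0, 0.4, 0],
    [0, 0.4, 0]
  ],
  "delta_pos": [
    [0.006, 0, 0],
    [0.012, 0, 0],
    [0.018, 0, 0],
    [0.023, 0, 0],
    [0.027, 0, 0],
    [0.031, 0, 0],
    [0.035, 0, 0],
    [0.039, 0, 0],
    [0.042, 0, 0],
    [0.045, 0, 0],
    [0.045, 0, 0],
    [0.045, 0, 0]
  ],
  "gripper": [1, 1, 1, 1, 1, 1, 1, 1, 1, 1, 1, 1]
}}

```text
time: 8.27
position: [0.5819, -0.0507, 0.071]
tool_rot: [0.733, 0.681, 0.003, -0.002]
ft_force: [-0.6, -0.4, -0.7]
grip_width: 0.0084
grip_force: 55.0
```

```bash
python3 - <<'E'
from h import *
o=status.get_obs();print(o['position'],o['ft_force'],o['moment'],o['tool_rot'])
d=cam('scene');t=cam('top')
c=lambda d,x,y:cv2.resize(d['pixels'][y:y+150,x:x+100],(400,600),interpolation=cv2.INTER_CUBIC)
cv2.imwrite('pics/p4.png',np.hstack([c(d,310,120),c(t,140,130)]))
E
```

```text
[ 0.58190077 -0.05069303  0.07099081] [-0.56959598 -0.37885038 -0.6637035 ] [-0.2492443   0.04747563  0.01123142] [ 0.7325645   0.6806889   0.00253226 -0.00233712]
```

View pics/p4.png

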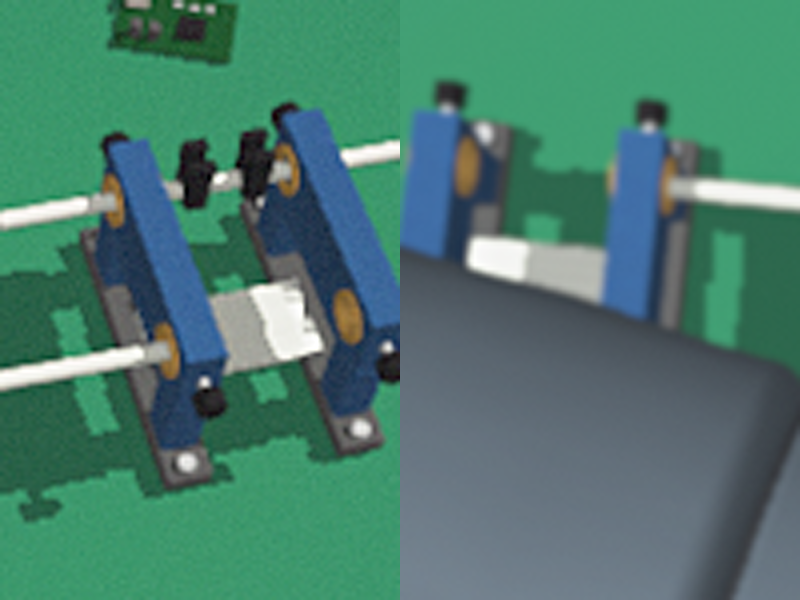

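The rod tip is inside the first bushing (scene crop (165,352)) with no contact force. I'll go on through it to just short of the second.

Call:
{"op": "arm_command", "data": {
  "delta_rot": [
    [0, 0, 0],
    [0, 0, 0],
    [0, 0, 0],
    [0, 0, 0],
    [0, 0, 0],
    [0, 0, 0],
    [0, 0, 0],
    [0, 0, 0],
    [0, 0, 0],
    [0, 0, 0],
    [0, 0, 0],
    [0, 0, 0]
  ],
  "delta_pos": [
    [0.007, 0, 0],
    [0.014, 0, 0],
    [0.021, 0, 0.0001],
    [0.028, 0, 0.0002],
    [0.035, 0, 0.0002],
    [0.042, 0, 0.0003],
    [0.049, 0, 0.0003],
    [0.056, 0, 0.0004],
    [0.063, 0, 0.0004],
    [0.067, 0, 0.0005],
    [0.07, 0, 0.0005],
    [0.07, 0, 0.0005]
  ],
  "gripper": [1, 1, 1, 1, 1, 1, 1, 1, 1, 1, 1, 1]
}}

```text
time: 9.37
position: [0.587, 0.0197, 0.071]
tool_rot: [0.732, 0.681, 0.003, -0.002]
ft_force: [0.7, 0.4, -0.5]
grip_width: 0.0086
grip_force: 55.0
```

```bash
python3 - <<'E'
from h import *
o=status.get_obs();print(o['position'],o['ft_force'],o['moment'],o['tool_rot'])
d=cam('scene');t=cam('top')
c=lambda d,x,y:cv2.resize(d['pixels'][y:y+150,x:x+100],(400,600),interpolation=cv2.INTER_CUBIC)
cv2.imwrite('pics/p5.png',np.hstack([c(d,310,120),c(t,140,130)]))
E
```

```text
[0.58701309 0.01965753 0.07097594] [ 0.68200998  0.41202832 -0.51782263] [-0.1601436   0.09066556 -0.01600571] [ 0.73241329  0.68085119  0.00255798 -0.00242598]
```

View pics/p5.png

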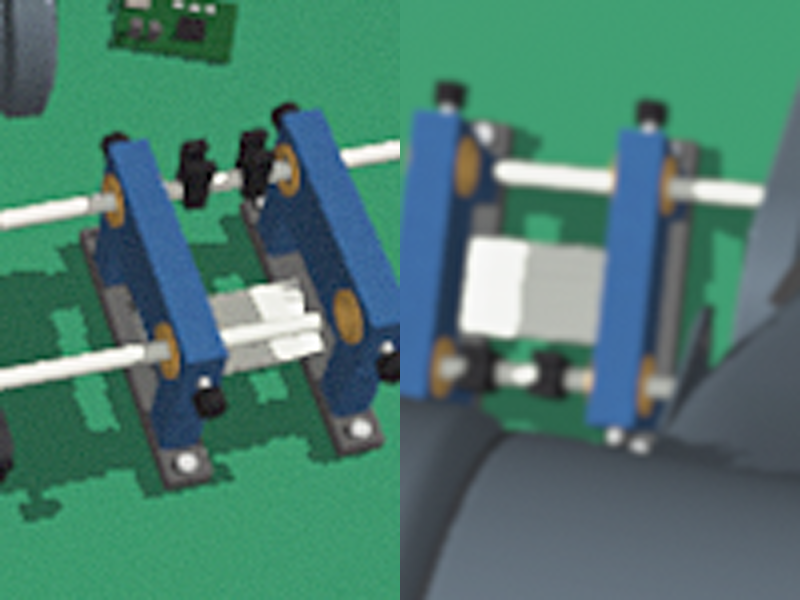

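The tip (scene crop (320,322), top crop (497,171)) is heading into the second bushing ((348,316) and (467,168)), perhaps 1–2 mm low. I'll add 0.3° of pitch and enter.

Call:
{"op": "arm_command", "data": {
  "delta_rot": [
    [0, 0.3, 0],
    [0, 0.3, 0],
    [0, 0.3, 0],
    [0, 0.3, 0],
    [0, 0.3, 0],
    [0, 0.3, 0],
    [0, 0.3, 0],
    [0, 0.3, 0],
    [0, 0.3, 0],
    [0, 0.3, 0],
    [0, 0.3, 0],
    [0, 0.3, 0]
  ],
  "delta_pos": [
    [0.004, 0, 0],
    [0.008, 0, 0],
    [0.012, 0, 0],
    [0.016, 0, 0.0001],
    [0.02, 0, 0.0001],
    [0.024, 0, 0.0001],
    [0.028, 0, 0.0002],
    [0.032, 0, 0.0002],
    [0.036, 0, 0.0002],
    [0.04, 0, 0.0003],
    [0.04, 0, 0.0003],
    [0.04, 0, 0.0003]
  ],
  "gripper": [1, 1, 1, 1, 1, 1, 1, 1, 1, 1, 1, 1]
}}

```text
time: 10.47
position: [0.59, 0.0592, 0.0709]
tool_rot: [0.732, 0.681, 0.004, -0.004]
ft_force: [0.1, -0.2, -0.8]
grip_width: 0.0077
grip_force: 55.0
```

```bash
python3 - <<'E'
from h import *
o=status.get_obs();print(o['position'],o['ft_force'],o['moment'])
E
```

```text
[0.58995534 0.05917303 0.07093799] [ 0.13553264 -0.22938512 -0.768953  ] [-0.16867892  0.03487314  0.03086857]
```

Call:
{"op": "arm_command", "data": {
  "delta_rot": [
    [0, 0, 0],
    [0, 0, 0],
    [0, 0, 0],
    [0, 0, 0],
    [0, 0, 0],
    [0, 0, 0],
    [0, 0, 0],
    [0, 0, 0],
    [0, 0, 0],
    [0, 0, 0],
    [0, 0, 0],
    [0, 0, 0]
  ],
  "delta_pos": [
    [0.006, 0, 0.0001],
    [0.012, 0, 0.0001],
    [0.018, 0, 0.0002],
    [0.024, 0, 0.0003],
    [0.03, 0, 0.0004],
    [0.037, 0, 0.0005],
    [0.044, 0, 0.0006],
    [0.051, 0, 0.0006],
    [0.058, 0, 0.0007],
    [0.064, 0, 0.0008],
    [0.067, 0, 0.0008],
    [0.067, 0, 0.0008]
  ],
  "gripper": [1, 1, 1, 1, 1, 1, 1, 1, 1, 1, 1, 1]
}}

```text
time: 11.47
position: [0.595, 0.1266, 0.071]
tool_rot: [0.732, 0.681, 0.005, -0.004]
ft_force: [0.6, -0.3, -0.9]
grip_width: 0.0087
grip_force: 55.0
```

```bash
python3 - <<'E'
from h import *
o=status.get_obs();print(o['position'],o['ft_force'],o['moment'])
d=cam('scene');t=cam('top')
a=np.radians(4.24); u=np.array([np.sin(a),np.cos(a)]); b=np.array([.603,.232]); f=np.array([.5033,.2395])
for D,s in((d,[.13,-.13]),(t,[.13,-.13])):
    print([proj(D,[*(b+k*u),.09]).round(1) for k in s],[proj(D,[*(f+k*u),.09]).round(1) for k in s])
c=lambda d,x,y:cv2.resize(d['pixels'][y:y+150,x:x+200],(800,600),interpolation=cv2.INTER_CUBIC)
cv2.imwrite('pics/p6.png',c(d,280,110));cv2.imwrite('pics/p7.png',c(t,80,130))
E
```

```text
[0.59500052 0.12656157 0.07098856] [ 0.59714086 -0.31333346 -0.86742132] [-0.16375988  0.1391222  -0.03939726]
[array([437.7, 191.2]), array([320.3, 213.2])] [array([420.6, 155.2]), array([308.3, 175.2])]
[array([108.9, 167.4]), array([239.9, 179.5])] [array([102.2, 217.5]), array([234.7, 229.7])]
```

View pics/p6.png

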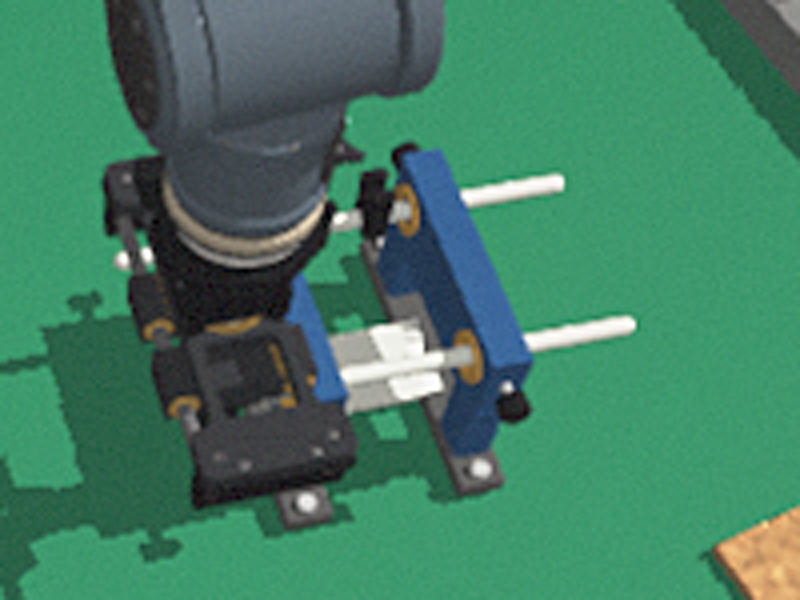

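View pics/p7.png

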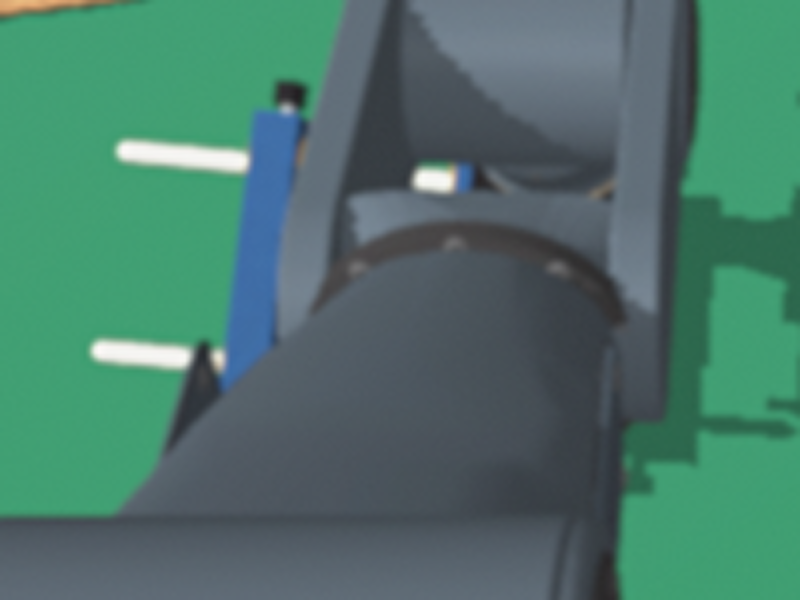

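The rod is through both cheeks. Its far tip is at scene (438.8,191) and top (108.8,167.5), about 1 mm too far compared with the fitted rod's tip. I'll back off 1 mm and settle.

Call:
{"op": "arm_command", "data": {
  "delta_rot": [
    [0, 0, 0],
    [0, 0, 0],
    [0, 0, 0],
    [0, 0, 0],
    [0, 0, 0],
    [0, 0, 0],
    [0, 0, 0],
    [0, 0, 0]
  ],
  "delta_pos": [
    [-0.0005, 0, 0],
    [-0.001, 0, 0],
    [-0.001, 0, 0],
    [-0.001, 0, 0],
    [-0.001, 0, 0],
    [-0.001, 0, 0],
    [-0.001, 0, 0],
    [-0.001, 0, 0]
  ],
  "gripper": [1, 1, 1, 1, 1, 1, 1, 1]
}}

```text
time: 12.23
position: [0.5948, 0.1247, 0.071]
tool_rot: [0.733, 0.681, 0.004, -0.004]
ft_force: [0.3, 0.2, -1.0]
grip_width: 0.0081
grip_force: 55.0
```

```bash
python3 -c "
from h import *
o=status.get_obs();print(o['position'],o['ft_force'],abs(o['joint_velocities']).max());print(robot.hand_in())"
```

```text
[0.59483315 0.12467198 0.07095672] [ 0.34957503  0.23268033 -1.03431598] 0.0019029506760511478
the job is handed in; nothing more can be done
None
```

The rod is threaded through both bushings, right (-y) cheek first and then the left, and centred to within about 1 mm by the camera images. The gripper is still holding it at 55 N, and the job was handed in at about 12 s.

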